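# Turn the bench carousel until the flour shaker faces front

### The arm

A 6-joint arm with a two-finger parallel gripper is mounted at the origin on the work surface. World frame = base frame: x ahead of the robot, y to its left, z up, the work surface at z = 0. Lengths are in mm, angles in rad, forces in N, time in s.
With the tool pointing down it reaches from about 350 to 875 mm from the base axis. Payload 4.2 kg.
Tool frame: the origin (TCP) lies at the very end of the fingers, on their centre line; the grasp point (between the pads) lies arm.hold_point_z behind it (arm.hold_point_z is the distance from the TCP to the grasp point, in mm); z points along the fingers, y is the direction in which the jaws open and shut (so a half turn about z gives the same grasp; the last joint's range is limited). The gripper opens to 85 mm and grips with 20 to 120 N. Pads are 22 mm wide; open, the fingers measure 114 mm over their backs; the gripper's body (76 mm by 85 mm) begins 54 mm behind the grasp point. The pads swing forward as they close: fully open they stand 13 mm farther back than shut.
Start: joints at [0.259, 0.385, 0.008, 0, -1.194, -0.259], TCP at [624.979, 0.025, 231.312] pointing down, gripper open.
Joint ranges: [-3.14, 3.14], [-1.21, 2.06], [-1.07, 1.41], [-3.16, 2.05], [-2.99, -0.16], [-3.1, 3.1]. Speed limits (rad/s): [2.79, 2.79, 3.14, 3.14, 3.14, 3.14].

### API

Orientations are given as a unit quaternion [x, y, z, w].
In Python, from bench import arm gives the robot as it stands.
- The arm moves only by the tool step_arm, never from a script. Its argument "series" is a list of rows, each a list of 6 numbers: the shift along the world's x, y, z scaled (see below), then the turn, a rotation vector about the world's x, y, z scaled (see below). A call has 1 to 12 rows; each row is the pose to reach, as a shift and turn from the pose commanded when the call began; what a row does not reach only later rows make up. The controller multiplies each number of a shift by 400 mm and each number of a turn by pi/2 rad. A row lasts 1/12 s, in which the tool goes at most 41.7 mm and 7.16 degrees, less where a joint would pass 70% of its speed; a pose out of reach is approached as far as the arm can. A call with a number of a shift or a turn outside -1 to 1 is refused whole. A call with a gripper value outside its range is refused whole. "jaw" is the opening, from -1 (shut) to 1 (fully open), set as the call begins (left out, the last holds). The fingers move at their own pace and stop on an object; the grip force is fixed at half the most. Time passes only in rows, so rows that repeat a pose let the fingers close. It gives the time, the measured TCP pose, the force and the opening at its end, in the units of the state.
- arm.read_state(): the state, without advancing time (a new reading comes with each control period).
- arm.get_image(name): name is "scene" or "side" or "wrist"; returns a dict with "image" (480x640x3 uint8, red, green, blue), "camera_matrix" (3x3 intrinsics, pixels), "world_from_camera" (4x4, takes a point from camera to world coordinates). Camera axes: x right, y up, looking along -z (the intrinsics and any distortion apply to the point x, -y, -z); pixel columns grow to the right and rows downward; lengths in mm; the calibration is good to about 2 mm. The wrist camera is an equidistant fisheye: a pixel r from the principal point sees the ray r / f radians off the axis. A picture is of the moment at which its call begins. There is no depth.
- arm.job_done(): hands the job in, once; it reports no verdict.
The state is a dict: "clock": time; "joints": joint angles; "joint_vel": joint speeds; "joint_efforts": joint torques, N m; "position": TCP position; "ee_rot": TCP orientation; "contact_force": force on the tool from outside, world axes, zero at the start; "wrist_torque": the same for the moment, N m; "gripper_width": finger opening in mm.
Only numpy, scipy, OpenCV 4.12 (cv2) and the standard library are available. Lean on these libraries where they do the work, as an engineer would, in place of code of your own. Each camera call takes 0.05 s, during which the arm holds its last target.

### The job

Turn the round notched turntable by pushing its rim with the fingertips until the flour shaker (the tallest of the five things standing on it, with a domed cap) stands at the front, in line with the steel pointer beside the turntable. Do not touch the things standing in its seats, and do not disturb the bowl, the mug or the scraper on the bench. Finish with the turntable at rest and the hand clear.

Things in the scene. Friction and masses are not known exactly. Their poses are not given: they have to be found in the camera images.
- turntable: wooden disc, outer radius 170 mm, that turns either way without end on a vertical bearing with light friction (about 2 N at the rim) and stays where it is left. Origin on its axis at its underside, 14 mm above the bench; its flat top is 40 mm above the bench. The frame turns with the disc. Five seats (collars 6 mm high) lie 80 mm from the axis at 0, 72, 144, 216 and 288 degrees from its x axis
- notch (a point): one of five equal notches in the disc's rim, each half-way between two seats (36, 108, 180, 252, 324 degrees from the disc's x axis); this one at 36. The point lies at the disc's top face, 155 mm from the axis. A notch is open outwards, goes right through, reaches in to radius 136 mm; 62 mm wide there, 88 mm at the rim. A fingertip put in from above pushes its side wall to turn the disc
- hub (a point): centre of the low steel hub cap (36 mm across) on the turntable's axis, 43 mm above the bench
- foot: fixed steel foot under the turntable; origin on the turntable's axis at bench height. From the axis its own -x axis points at the pointer: the front. A round plate of radius 115 mm, 12 mm high, all under the disc, with a tongue 30 mm wide and 6 mm high running out under the disc to the pointer
- pointer (a point): middle of the top of the pointer, a fixed upright square steel post 40 mm high, 37 mm across its corners, one corner towards the turntable's axis, 215 mm from that axis (so its near corner is 27 mm outside the disc's rim)
- shaker: flour shaker, plain metal cylinder with a domed cap, 58 mm across and 98 mm tall, the tallest thing on the turntable; loose in one of the five seats (which one varies); origin at the centre of its underside, 41 mm above the bench
- jar: white jar with a flat grey lid, 58 mm across, 55 mm tall, loose in another seat; origin at the centre of its underside
- tub: low flat metal tub, 58 mm across, 32 mm tall, loose in another seat; origin at the centre of its underside
- cup: open steel cup, 56 mm across, 48 mm tall, loose in another seat; origin at the centre of its underside
- stamp: metal pastry stamp, 56 mm across, with a wooden ball knob, 60 mm tall, loose in another seat; origin at the centre of its underside
- bowl: steel bowl standing on the bench, 150 mm across, 60 mm high; bystander; origin at the centre of its underside
- mug: white mug standing on the bench, 76 mm across, 85 mm high, handle on its +y side; bystander; origin at the centre of its underside
- scraper: flat dough scraper lying on the bench, about 120 by 105 by 18 mm; bystander; origin near its middle on its underside
There are look-alikes about, which are no part of the job. What is shaped like the cup but blue, turquoise or yellow is not meant.

How it is judged (in metres and radians):
At the end, for the whole second after the job is handed in: the shaker stands on the pointer's side, its centre within 10 mm of the line from the turntable's axis to the pointer (about 7 degrees); the turntable is at rest; all five things stand upright in their seats; bowl, mug and scraper are within 20 mm of their starts (x of shaker in the frame of foot below -0.06 m and y of shaker in the frame of foot between -0.01 and 0.01 m and angular speed of turntable below 0.03 rad/s and z of each of shaker, jar, tub, cup, stamp in the frame of turntable below 0.039 m and angle between each of shaker, jar, tub, cup, stamp's own z axis and vertical below 0.15 rad and distance of each of bowl, mug, scraper from where it was at the start of the episode below 0.02 m); the robot touches nothing.
It fails at once if the turntable is worked otherwise than with the fingers at its rim: finger contact with the hand over its middle (within 105 mm of the axis), or contact by the rest of the arm ((contact force between the fingers and turntable above 1 N and horizontal distance between the grasp point and hub below 0.105 m) or contact force between the arm and turntable above 2 N).
It fails at once if a thing standing on the turntable is touched by the robot (more than 1 N) (contact force between any of the fingers, the arm and shaker above 1 N or contact force between any of the fingers, the arm and jar above 1 N or contact force between any of the fingers, the arm and tub above 1 N or contact force between any of the fingers, the arm and cup above 1 N or contact force between any of the fingers, the arm and stamp above 1 N).
It fails at once if a thing on the turntable is lifted from its seat (12 mm) or tipped (0.3 rad) (z of any of shaker, jar, tub, cup, stamp in the frame of turntable above 0.039 m or angle between any of shaker, jar, tub, cup, stamp's own z axis and vertical above 0.3 rad).
It fails at once if the bowl, mug or scraper is moved by more than 20 mm (distance of any of bowl, mug, scraper from where it was at the start of the episode above 0.02 m).
It also fails if it takes over 51 s, if anything falls off the work surface, if the arm or the gripper's body presses on something with over 40 N, if the wrist force passes 120 N, or if a joint passes its speed limit or range.

## Working session

There is one attempt and no reset: what is moved stays moved. The work goes in short steps, Python scripts to look and compute and a tool call to move; the robot and the scene stay as the last step left them, time stands still between calls to the robot, and variables do not carry over. Pictures are saved under pics/ and viewed, and the job is handed in when it is done.

Besides the shell and the picture viewer there is one more tool, called after "Emit:" as name(argument=value, ...), one argument or row to a line, values as JSON. step_arm: Moves the arm, as the interface text tells. Shifts and turns lie within -1 to 1; 1 stands for 400 mm of shift or pi/2 rad of turn. Its arguments: {"type":"object","properties":{"series":{"type":"array","items":{"type":"array","items":{"type":"number","minimum":-1,"maximum":1}}},"jaw":{"type":"number"}},"required":["series"]}

```bash
mkdir -p pics; ls
python3 - <<'E'
from bench import arm
import cv2,pickle
d={}
for n in ["scene","side","wrist"]:
    r=arm.get_image(n);d[n]=r
    cv2.imwrite(f"pics/{n}0.png",r["image"][:,:,::-1])
    print(n,r["camera_matrix"],r["world_from_camera"])
pickle.dump(d,open("d0.pkl","wb"))
print(arm.read_state(),arm.hold_point_z)
E
```

```text
pics
scene [[497.74396875   0.         326.99173498]
 [  0.         497.74396875 248.98487295]
 [  0.           0.           1.        ]] [[ 8.81642290e-01 -3.68567730e-01  2.94728182e-01  9.55016471e+02]
 [ 4.71914027e-01  6.85900811e-01 -5.53928902e-01 -7.06572889e+02]
 [ 2.00601868e-03  6.27453509e-01  7.78651443e-01  1.06248969e+03]
 [ 0.00000000e+00  0.00000000e+00  0.00000000e+00  1.00000000e+00]]
side [[581.9727841    0.         323.64038638]
 [  0.         581.9727841  242.4087732 ]
 [  0.           0.           1.        ]] [[-9.90547460e-01  9.49590714e-02 -9.89873962e-02  4.38659611e+02]
 [-1.36196957e-01 -5.95038810e-01  7.92072726e-01  1.07450165e+03]
 [ 1.63131481e-02  7.98067409e-01  6.02347318e-01  8.52440953e+02]
 [ 0.00000000e+00  0.00000000e+00  0.00000000e+00  1.00000000e+00]]
wrist [[371.64829954   0.         319.42967389]
 [  0.         371.64829954 232.85052732]
 [  0.           0.           1.        ]] [[-9.99997692e-01  5.75070583e-04  2.07024390e-03  6.24649259e+02]
 [-1.15520780e-03 -9.56306953e-01 -2.92362237e-01 -7.41955226e+01]
 [ 1.81165971e-03 -2.92363954e-01  9.56305410e-01  3.73488758e+02]
 [ 0.00000000e+00  0.00000000e+00  0.00000000e+00  1.00000000e+00]]
{'clock': 0.15, 'joints': array([ 2.58598723e-01,  3.85409240e-01,  6.96922735e-03, -3.57408077e-04,
       -1.19397892e+00, -2.58598106e-01]), 'joint_vel': array([ 0.00100339, -0.00119423,  0.00299971,  0.0006322 ,  0.00143764,
       -0.00085823]), 'joint_efforts': array([-6.03353892e-04, -3.92678475e+01,  1.88581592e+01,  4.18858320e+00,
       -3.39302780e-03,  5.70479813e-06]), 'position': array([6.24580133e+02, 2.11014923e-02, 2.30465905e+02]), 'ee_rot': array([-7.07060163e-01,  7.07152911e-01,  5.51489396e-04, -6.17789783e-04]), 'contact_force': array([-0.02902609,  0.66138607,  0.22521787]), 'wrist_torque': array([0.0007377 , 0.01846774, 0.00178814]), 'gripper_width': 85.53404413325367} 18.700000000000003
```

View pics/scene0.png

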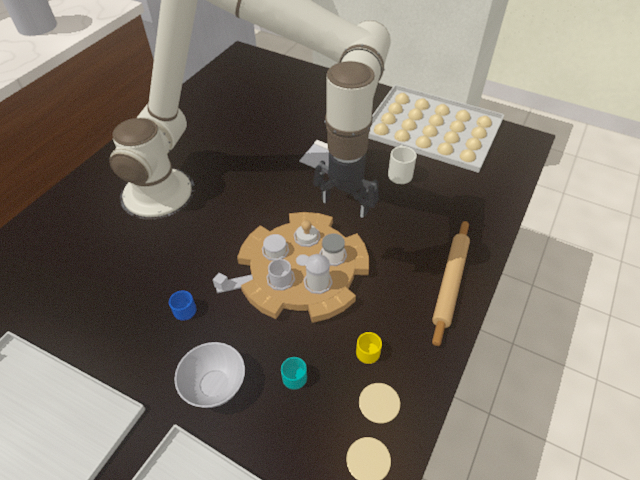

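View pics/side0.png

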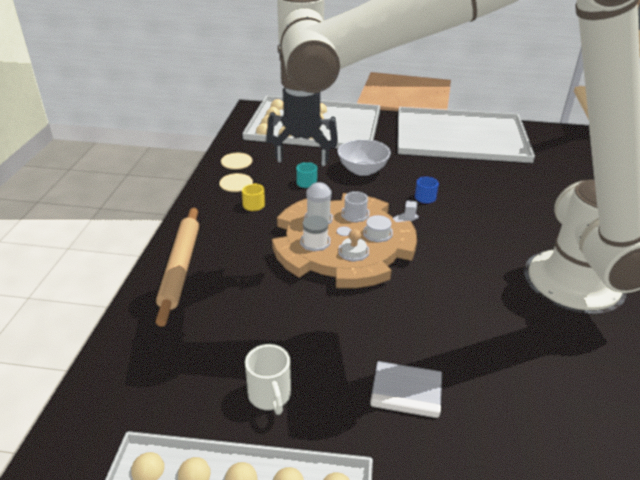

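View pics/wrist0.png

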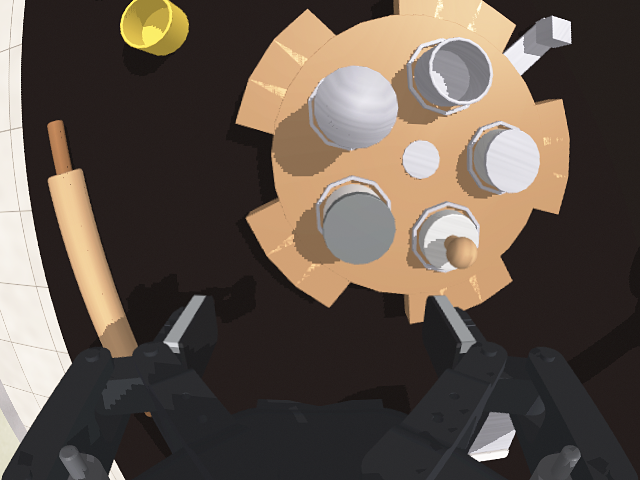

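```bash
cat > h.py <<'E'
import numpy as np
def pt(r,px,z,fish):
    K=r["camera_matrix"];T=r["world_from_camera"]
    u=(px[0]-K[0,2])/K[0,0];v=(px[1]-K[1,2])/K[1,1]
    if fish:
        t=np.hypot(u,v);s=np.sin(t)/t;d=np.array([u*s,v*s,np.cos(t)])
    else: d=np.array([u,v,1.])
    d=T[:3,:3]@(d*[1,-1,-1]);o=T[:3,3]
    return (o+d*(z-o[2])/d[2])[:2]
def proj(r,p,fish):
    K=r["camera_matrix"];T=r["world_from_camera"]
    c=T[:3,:3].T@(np.array(p,float)-T[:3,3])*[1,-1,-1]
    if fish:
        rr=np.hypot(c[0],c[1]);t=np.arctan2(rr,c[2]);m=c[:2]/rr*t
    else: m=c[:2]/c[2]
    return np.array([K[0,0]*m[0]+K[0,2],K[1,1]*m[1]+K[1,2]])
E
python3 - <<'E'
import pickle,cv2,numpy as np
from h import *
d=pickle.load(open("d0.pkl","rb"))
w=d["wrist"]
print("hub",pt(w,(421,159),43,1),pt(d["scene"],(303,260),43,0),pt(d["side"],(344,231),43,0))
for n,b in [("wrist",(500,0,100,80)),("scene",(200,200,200,150)),("side",(260,170,180,130))]:
    x,y,ww,h=b;im=d[n]["image"][y:y+h,x:x+ww,::-1];s=min(800//ww,600//h)
    cv2.imwrite(f"pics/{n}0c.png",cv2.resize(im,None,fx=s,fy=s,interpolation=cv2.INTER_CUBIC));print(n,s)
# orange rim mask in wrist -> points at z=40
hsv=cv2.cvtColor(w["image"],cv2.COLOR_RGB2HSV)
hub=pt(w,(421,159),43,1)
m=cv2.inRange(hsv,(8,70,60),(25,255,255))
# polar occupancy at r=160,z=40
out=""
for a in range(0,360,2):
    p=hub+150*np.array([np.cos(np.radians(a)),np.sin(np.radians(a))])
    q=proj(w,[*p,40],1).round().astype(int)
    out+= "?" if not(0<=q[0]<640 and 0<=q[1]<480) else "#" if m[q[1],q[0]] else "."
print(out)
E
```

```text
hub [531.5887406  -43.48612117] [531.76781718 -42.88694684] [530.07528918 -42.03067424]
wrist 7
scene 4
side 4
.........#######################............#####.....##############.............#######################.............########################............#######################....
```

```bash
echo
```

```text
(no output)
```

View pics/scene0c.png

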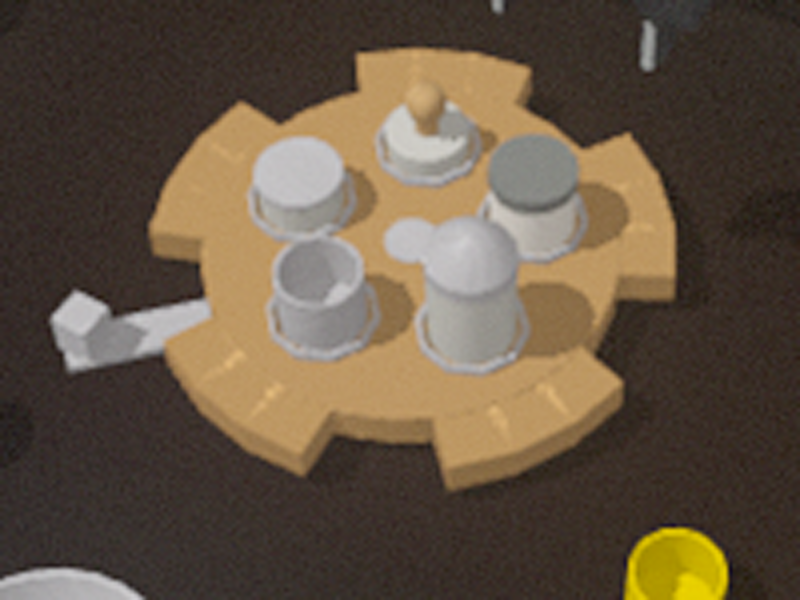

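View pics/wrist0c.png

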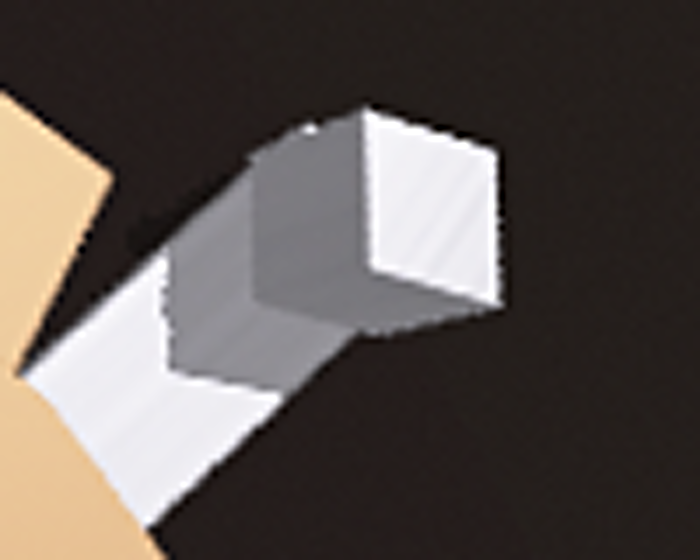

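View pics/side0c.png

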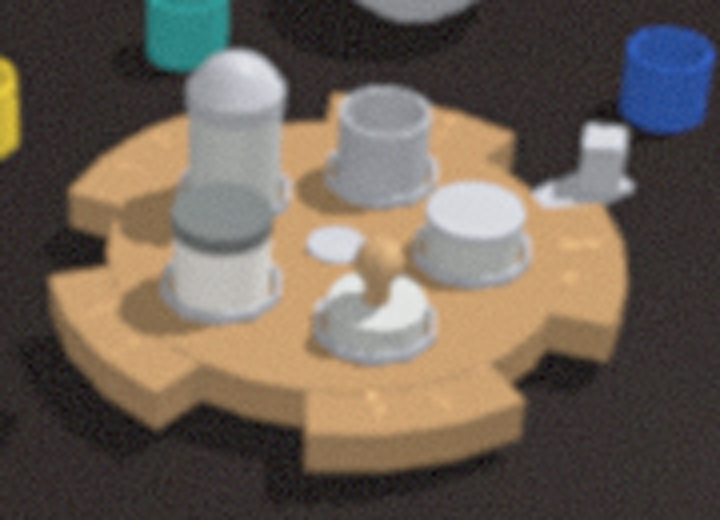

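Run:
```python
import pickle,cv2,numpy as np
from h import *
d=pickle.load(open("d0.pkl","rb"))
w=d["wrist"]
hub=pt(w,(421,159.5),43,1)
p=pt(w,(561.8,29.7),40,1);v=p-hub
print("ptr",p,np.hypot(*v),np.degrees(np.arctan2(v[1],v[0])))
p2=pt(d["scene"],(220,278),40,0);print(p2)
p=pt(d["scene"],(200+80/4,200+308/4),40,0);q=pt(d["side"],(260+605/4,170+133/4),40,0);print(p,q)
hsv=cv2.cvtColor(w["image"],cv2.COLOR_RGB2HSV)
m=cv2.inRange(hsv,(8,70,60),(25,255,255))
for r in (145,150,158):
  s=[]
  for a in np.arange(0,360,.25):
    P=hub+r*np.array([np.cos(np.radians(a)),np.sin(np.radians(a))])
    q=proj(w,[*P,40],1).round().astype(int)
    s.append(m[q[1],q[0]]>0 if 0<=q[0]<640 and 0<=q[1]<480 else False)
  s=np.array(s,int);e=np.where(np.diff(s))[0]*.25;print(r,e)
for n,px,z in [("bowl",(210,376),30),("mug",(402,165),42),("yellow",(369,348),25),("teal",(294,374),25),("blue",(182,306),25),("scr",(318,157),18)]:
    print(n,pt(d["scene"],px,z,0)-hub)
print("mug side",pt(d["side"],(268,377),42,0)-hub,"scr",pt(d["side"],(407,388),18,0)-hub)
```

```text
ptr [ 374.81259193 -190.95555767] 215.53458406845925 -136.65913247993058
[ 374.91821222 -189.46568855]
[ 373.09060723 -186.93514167] [ 373.59918129 -193.72909001]
145 [ 16.25  62.25  87.5   97.25 106.   134.5  161.75 207.5  233.5  249.
 249.5  262.25 264.5  280.5  305.5  350.5 ]
150 [ 16.25  62.25  87.75  96.75 106.25 134.25 162.   207.25 234.   249.75
 250.   262.   263.5  280.25 305.75 350.  ]
158 [ 16.75  62.    88.5   96.5  108.   134.   162.25 206.5  234.25 248.5
 248.75 249.   249.5  259.5  306.   349.75]
bowl [ -24.95047343 -368.96143682]
mug [ 83.4419181  460.58740817]
yellow [ 254.60982424 -138.29835786]
teal [ 134.71471964 -275.33651224]
blue [-197.41735543 -251.65939203]
scr [-173.50242711  395.80290369]
mug side [ 83.60599464 458.21864682] scr [-162.45717953  425.98351448]
```

Emit:
step_arm(
  series=[
    [-0.03, 0.06, 0, 0, 0, -0.03],
    [-0.07, 0.13, 0, 0, 0, -0.08],
    [-0.11, 0.2, 0, 0, 0, -0.12],
    [-0.139, 0.267, 0, 0, 0, -0.156],
    [-0.139, 0.267, 0, 0, 0, -0.156],
    [-0.139, 0.267, -0.05, 0, 0, -0.156],
    [-0.139, 0.267, -0.12, 0, 0, -0.156],
    [-0.139, 0.267, -0.2, 0, 0, -0.156],
    [-0.139, 0.267, -0.25, 0, 0, -0.156],
    [-0.139, 0.267, -0.25, 0, 0, -0.156],
    [-0.139, 0.267, -0.25, 0, 0, -0.156],
  ],
  jaw=-1,
)

```text
clock: 1.07
position: [569.2, 106.3, 130.6]
ee_rot: [-0.616, 0.788, 0.0, -0.001]
contact_force: [0.0, -0.1, 0.8]
gripper_width: 0.2
```

```bash
cat > look.py <<'E'
import sys,pickle,cv2
from bench import arm
d={}
t=sys.argv[1]
for n in sys.argv[2:]:
    r=arm.get_image(n);d[n]=r;cv2.imwrite(f"pics/{n}{t}.png",r["image"][:,:,::-1])
pickle.dump(d,open(f"d{t}.pkl","wb"))
s=arm.read_state();print(s["clock"],s["position"],s["contact_force"],s["gripper_width"],s["joints"].round(2))
E
python3 look.py 1 wrist scene
```

```text
1.1667 [570.67675648 107.05849348 132.93163135] [0.669115   1.20610043 0.85620579] 0.09861420405942718 [ 0.46  0.4  -0.24  0.   -0.93 -0.71]
```

View pics/wrist1.png

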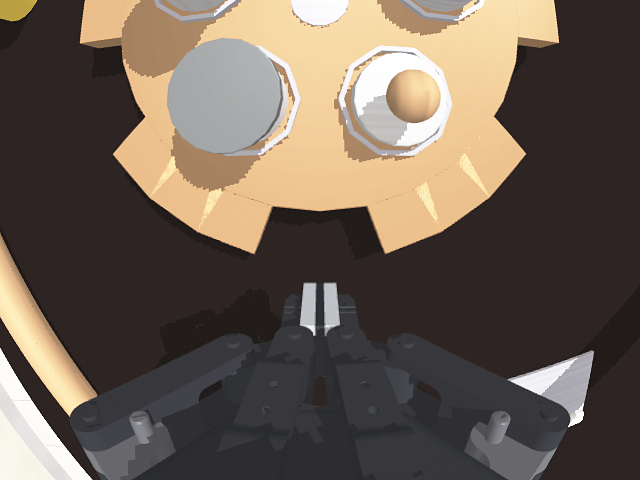

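View pics/scene1.png

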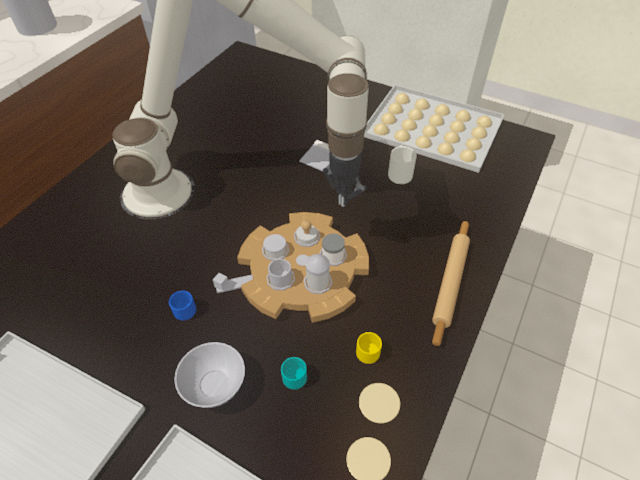

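Emit:
step_arm(
  series=[
    [0, 0, -0.05, 0, 0, 0],
    [0, 0, -0.1, 0, 0, 0],
    [0, 0, -0.15, 0, 0, 0],
    [0, 0, -0.2, 0, 0, 0],
    [0, 0, -0.25, 0, 0, 0],
    [0, 0, -0.27, 0, 0, 0],
    [0, 0, -0.27, 0, 0, 0],
    [0, 0, -0.27, 0, 0, 0],
  ],
)

```text
clock: 1.83
position: [570.5, 107.2, 24.6]
ee_rot: [-0.616, 0.788, -0.0, 0.001]
contact_force: [0.2, 0.6, 0.0]
gripper_width: -0.1
```

```bash
python3 look.py 2 wrist
python3 - <<'E'
import numpy as np
h=np.array([531.6,-43.5]);r=155
# waypoints from 76deg in 4-deg rows, 12 rows per call, scaled shifts
a0=76
for c in range(3):
    print("call",c)
    s=h+r*np.array([np.cos(np.radians(a0)),np.sin(np.radians(a0))])
    for i in range(1,13):
        a=a0-3*i;p=h+r*np.array([np.cos(np.radians(a)),np.sin(np.radians(a))])-s
        print(a,(p/400).round(3),round(-3*i/90,3))
    a0-=36
E
```

```text
1.8833 [570.80881842 107.37073311  25.07452302] [ 0.03916081 -0.21245885 -0.16806854] -0.3472678266614002 [ 0.46  0.53 -0.34  0.   -0.69 -0.71]
call 0
73 [ 0.02  -0.005] -0.033
70 [ 0.039 -0.012] -0.067
67 [ 0.058 -0.019] -0.1
64 [ 0.076 -0.028] -0.133
61 [ 0.094 -0.037] -0.167
58 [ 0.112 -0.047] -0.2
55 [ 0.129 -0.059] -0.233
52 [ 0.145 -0.071] -0.267
49 [ 0.16  -0.084] -0.3
46 [ 0.175 -0.097] -0.333
43 [ 0.19  -0.112] -0.367
40 [ 0.203 -0.127] -0.4
call 1
37 [ 0.013 -0.016] -0.033
34 [ 0.024 -0.032] -0.067
31 [ 0.035 -0.05 ] -0.1
28 [ 0.045 -0.067] -0.133
25 [ 0.054 -0.085] -0.167
22 [ 0.062 -0.104] -0.2
19 [ 0.07  -0.123] -0.233
16 [ 0.076 -0.142] -0.267
13 [ 0.081 -0.162] -0.3
10 [ 0.085 -0.182] -0.333
7 [ 0.088 -0.202] -0.367
4 [ 0.09  -0.222] -0.4
call 2
1 [ 0.001 -0.02 ] -0.033
-2 [ 0.001 -0.041] -0.067
-5 [-0.001 -0.061] -0.1
-8 [-0.003 -0.081] -0.133
-11 [-0.006 -0.101] -0.167
-14 [-0.011 -0.121] -0.2
-17 [-0.016 -0.14 ] -0.233
-20 [-0.022 -0.16 ] -0.267
-23 [-0.03  -0.178] -0.3
-26 [-0.038 -0.197] -0.333
-29 [-0.048 -0.215] -0.367
-32 [-0.058 -0.232] -0.4
```

View pics/wrist2.png

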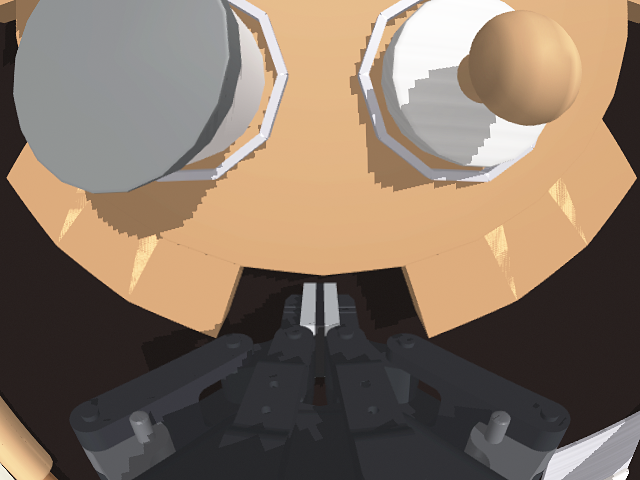

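Run:
```python
import numpy as np
h=np.array([531.6,-43.5]);r=155
a0=76
for n in [24,24,24,24,12]:
    s=h+r*np.array([np.cos(np.radians(a0)),np.sin(np.radians(a0))]);L=[]
    for i in range(1,13):
        a=a0-n/12*i;p=h+r*np.array([np.cos(np.radians(a)),np.sin(np.radians(a))])-s
        L.append([*(p/400).round(3).tolist(),0,0,0,round(-n/12*i/90,3)])
    print(a0,L);a0-=n
```

```text
76 [[0.013, -0.004, 0, 0, 0, -0.022], [0.026, -0.007, 0, 0, 0, -0.044], [0.039, -0.012, 0, 0, 0, -0.067], [0.051, -0.017, 0, 0, 0, -0.089], [0.064, -0.022, 0, 0, 0, -0.111], [0.076, -0.028, 0, 0, 0, -0.133], [0.088, -0.034, 0, 0, 0, -0.156], [0.1, -0.04, 0, 0, 0, -0.178], [0.112, -0.047, 0, 0, 0, -0.2], [0.123, -0.055, 0, 0, 0, -0.222], [0.134, -0.062, 0, 0, 0, -0.244], [0.145, -0.071, 0, 0, 0, -0.267]]
52 [[0.011, -0.009, 0, 0, 0, -0.022], [0.021, -0.017, 0, 0, 0, -0.044], [0.031, -0.027, 0, 0, 0, -0.067], [0.04, -0.036, 0, 0, 0, -0.089], [0.049, -0.046, 0, 0, 0, -0.111], [0.058, -0.056, 0, 0, 0, -0.133], [0.067, -0.067, 0, 0, 0, -0.156], [0.075, -0.078, 0, 0, 0, -0.178], [0.083, -0.089, 0, 0, 0, -0.2], [0.09, -0.1, 0, 0, 0, -0.222], [0.097, -0.112, 0, 0, 0, -0.244], [0.104, -0.123, 0, 0, 0, -0.267]]
28 [[0.006, -0.012, 0, 0, 0, -0.022], [0.012, -0.024, 0, 0, 0, -0.044], [0.017, -0.037, 0, 0, 0, -0.067], [0.022, -0.049, 0, 0, 0, -0.089], [0.026, -0.062, 0, 0, 0, -0.111], [0.03, -0.075, 0, 0, 0, -0.133], [0.034, -0.088, 0, 0, 0, -0.156], [0.037, -0.101, 0, 0, 0, -0.178], [0.039, -0.1
[... 257 characters left out ...]
, [-0.001, -0.068, 0, 0, 0, -0.111], [-0.003, -0.081, 0, 0, 0, -0.133], [-0.005, -0.094, 0, 0, 0, -0.156], [-0.008, -0.108, 0, 0, 0, -0.178], [-0.011, -0.121, 0, 0, 0, -0.2], [-0.014, -0.134, 0, 0, 0, -0.222], [-0.018, -0.147, 0, 0, 0, -0.244], [-0.022, -0.16, 0, 0, 0, -0.267]]
-20 [[-0.002, -0.006, 0, 0, 0, -0.011], [-0.005, -0.013, 0, 0, 0, -0.022], [-0.007, -0.019, 0, 0, 0, -0.033], [-0.01, -0.025, 0, 0, 0, -0.044], [-0.013, -0.031, 0, 0, 0, -0.056], [-0.016, -0.037, 0, 0, 0, -0.067], [-0.019, -0.043, 0, 0, 0, -0.078], [-0.022, -0.049, 0, 0, 0, -0.089], [-0.025, -0.055, 0, 0, 0, -0.1], [-0.029, -0.061, 0, 0, 0, -0.111], [-0.032, -0.067, 0, 0, 0, -0.122], [-0.036, -0.073, 0, 0, 0, -0.133]]
```

Emit:
step_arm(
  series=[
    [0.02, -0.005, 0, 0, 0, -0.033],
    [0.032, -0.009, 0, 0, 0, -0.055],
    [0.039, -0.012, 0, 0, 0, -0.067],
    [0.045, -0.014, 0, 0, 0, -0.078],
    [0.051, -0.017, 0, 0, 0, -0.089],
    [0.058, -0.019, 0, 0, 0, -0.1],
    [0.064, -0.022, 0, 0, 0, -0.111],
    [0.07, -0.025, 0, 0, 0, -0.122],
    [0.076, -0.028, 0, 0, 0, -0.133],
    [0.082, -0.031, 0, 0, 0, -0.144],
    [0.088, -0.034, 0, 0, 0, -0.156],
    [0.1, -0.04, 0, 0, 0, -0.178],
  ],
)

```text
clock: 2.88
position: [609.2, 90.9, 23.3]
ee_rot: [-0.499, 0.867, 0.0, -0.0]
contact_force: [-1.7, 0.0, 1.2]
gripper_width: 0.3
```

```bash
python3 look.py 3 wrist
```

```text
2.9333 [610.41934034  90.43763474  23.31526555] [0.95228571 0.03535685 0.337564  ] 0.11167464339626466 [ 0.41  0.58 -0.25  0.   -0.74 -0.94]
```

View pics/wrist3.png

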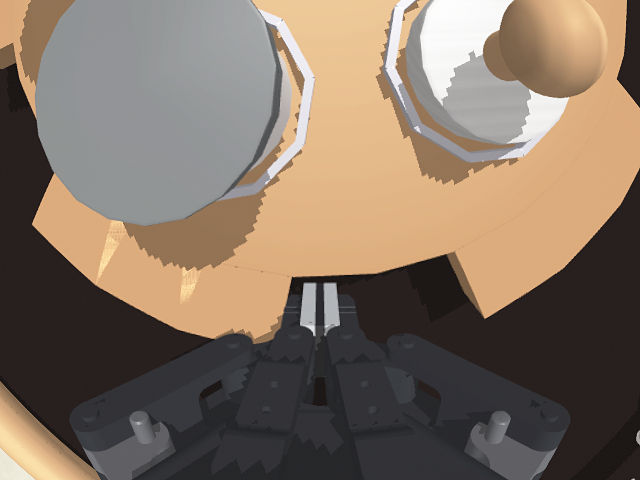

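```bash
cat > arc.py <<'E'
import numpy as np,sys
h=np.array([531.6,-43.5]);r=155
a0=float(sys.argv[1])
for n in map(float,sys.argv[2:]):
    s=h+r*np.array([np.cos(np.radians(a0)),np.sin(np.radians(a0))]);L=[]
    for i in range(1,13):
        a=a0-n/12*i;p=h+r*np.array([np.cos(np.radians(a)),np.sin(np.radians(a))])-s
        L.append([*(p/400).round(3).tolist(),0,0,0,round(-n/12*i/90,3)])
    print(a0,L);a0-=n
E
python3 arc.py 60 24 24 24 12
```

```text
60.0 [[0.012, -0.007, 0, 0, 0, -0.022], [0.023, -0.014, 0, 0, 0, -0.044], [0.034, -0.022, 0, 0, 0, -0.067], [0.045, -0.03, 0, 0, 0, -0.089], [0.055, -0.039, 0, 0, 0, -0.111], [0.066, -0.048, 0, 0, 0, -0.133], [0.075, -0.057, 0, 0, 0, -0.156], [0.085, -0.066, 0, 0, 0, -0.178], [0.094, -0.076, 0, 0, 0, -0.2], [0.103, -0.087, 0, 0, 0, -0.222], [0.112, -0.097, 0, 0, 0, -0.244], [0.12, -0.108, 0, 0, 0, -0.267]]
36.0 [[0.008, -0.011, 0, 0, 0, -0.022], [0.015, -0.022, 0, 0, 0, -0.044], [0.022, -0.034, 0, 0, 0, -0.067], [0.029, -0.046, 0, 0, 0, -0.089], [0.035, -0.058, 0, 0, 0, -0.111], [0.041, -0.07, 0, 0, 0, -0.133], [0.046, -0.083, 0, 0, 0, -0.156], [0.051, -0.095, 0, 0, 0, -0.178], [0.055, -0.108, 0, 0, 0, -0.2], [0.059, -0.121, 0, 0, 0, -0.222], [0.062, -0.134, 0, 0, 0, -0.244], [0.066, -0.147, 0, 0, 0, -0.267]]
12.0 [[0.003, -0.013, 0, 0, 0, -0.022], [0.005, -0.027, 0, 0, 0, -0.044], [0.006, -0.04, 0, 0, 0, -0.067], [0.008, -0.054, 0, 0, 0, -0.089], [0.008, -0.067, 0, 0, 0, -0.111], [0.008, -0.081, 0, 0, 0, -0.133], [0.008, -0.094, 0, 0, 0, -0.156], [0.008, -0.108, 0, 0, 0, -0.178], [0.006, -0.121, 0, 0, 0, -0.2], [0.005, -0.134, 0, 0, 0, -0.222], [0.003, -0.148, 0, 0, 0, -0.244], [0.0, -0.161, 0, 0, 0, -0.267]]
-12.0 [[-0.001, -0.007, 0, 0, 0, -0.011], [-0.003, -0.013, 0, 0, 0, -0.022], [-0.005, -0.02, 0, 0, 0, -0.033], [-0.007, -0.026, 0, 0, 0, -0.044], [-0.008, -0.033, 0, 0, 0, -0.056], [-0.01, -0.039, 0, 0, 0, -0.067], [-0.013, -0.046, 0, 0, 0, -0.078], [-0.015, -0.052, 0, 0, 0, -0.089], [-0.017, -0.058, 0, 0, 0, -0.1], [-0.02, -0.065, 0, 0, 0, -0.111], [-0.022, -0.071, 0, 0, 0, -0.122], [-0.025, -0.077, 0, 0, 0, -0.133]]
```

Emit:
step_arm(
  series=[
    [0.012, -0.007, 0, 0, 0, -0.022],
    [0.023, -0.014, 0, 0, 0, -0.044],
    [0.034, -0.022, 0, 0, 0, -0.067],
    [0.045, -0.03, 0, 0, 0, -0.089],
    [0.055, -0.039, 0, 0, 0, -0.111],
    [0.066, -0.048, 0, 0, 0, -0.133],
    [0.075, -0.057, 0, 0, 0, -0.156],
    [0.085, -0.066, 0, 0, 0, -0.178],
    [0.094, -0.076, 0, 0, 0, -0.2],
    [0.103, -0.087, 0, 0, 0, -0.222],
    [0.112, -0.097, 0, 0, 0, -0.244],
    [0.12, -0.108, 0, 0, 0, -0.267],
  ],
)

```text
clock: 3.93
position: [657.6, 47.6, 23.1]
ee_rot: [-0.307, 0.952, 0.0, -0.0]
contact_force: [-0.9, 2.4, 0.2]
gripper_width: -0.1
```

```bash
python3 look.py 4 wrist scene
```

```text
4.0333 [657.80687231  46.91763157  23.03941668] [ 0.09316733 -0.786356    0.64424484] -0.14897157099724853 [ 0.32  0.64 -0.13  0.   -0.8  -1.26]
```

View pics/wrist4.png

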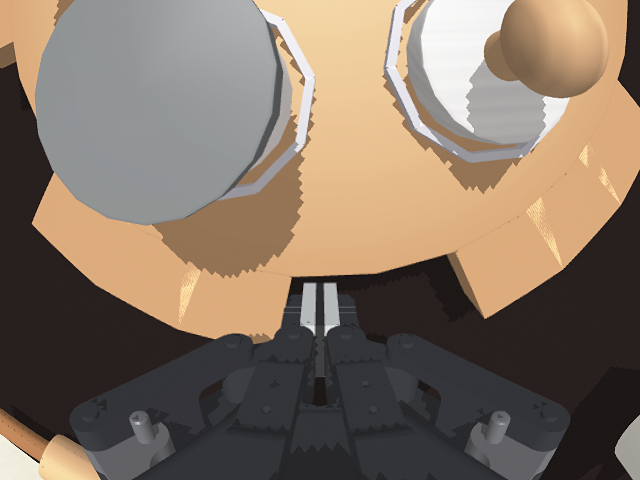

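View pics/scene4.png

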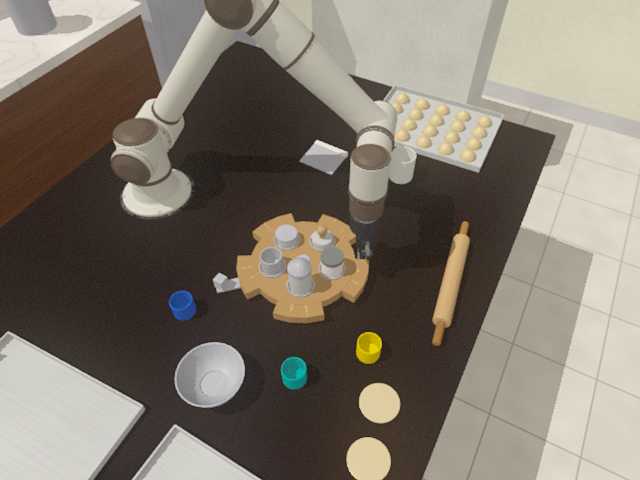

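The disc follows rigidly: the fingers sit against the left notch wall (≈ px 295–320, 285), jar and stamp look undisturbed, and the shaker has moved to (300, 275) in the scene view. Continuing.

Emit:
step_arm(
  series=[
    [0.008, -0.011, 0, 0, 0, -0.022],
    [0.015, -0.022, 0, 0, 0, -0.044],
    [0.022, -0.034, 0, 0, 0, -0.067],
    [0.029, -0.046, 0, 0, 0, -0.089],
    [0.035, -0.058, 0, 0, 0, -0.111],
    [0.041, -0.07, 0, 0, 0, -0.133],
    [0.046, -0.083, 0, 0, 0, -0.156],
    [0.051, -0.095, 0, 0, 0, -0.178],
    [0.055, -0.108, 0, 0, 0, -0.2],
    [0.059, -0.121, 0, 0, 0, -0.222],
    [0.062, -0.134, 0, 0, 0, -0.244],
    [0.066, -0.147, 0, 0, 0, -0.267],
  ],
)

```text
clock: 5.03
position: [683.5, -10.9, 23.0]
ee_rot: [-0.103, 0.995, 0.0, -0.0]
contact_force: [-1.5, 1.0, 0.1]
gripper_width: -0.0
```

Emit:
step_arm(
  series=[
    [0.003, -0.013, 0, 0, 0, -0.022],
    [0.005, -0.027, 0, 0, 0, -0.044],
    [0.006, -0.04, 0, 0, 0, -0.067],
    [0.008, -0.054, 0, 0, 0, -0.089],
    [0.008, -0.067, 0, 0, 0, -0.111],
    [0.008, -0.081, 0, 0, 0, -0.133],
    [0.008, -0.094, 0, 0, 0, -0.156],
    [0.008, -0.108, 0, 0, 0, -0.178],
    [0.006, -0.121, 0, 0, 0, -0.2],
    [0.005, -0.134, 0, 0, 0, -0.222],
    [0.003, -0.148, 0, 0, 0, -0.244],
    [0.0, -0.161, 0, 0, 0, -0.267],
  ],
)

```text
clock: 6.03
position: [683.8, -75.3, 23.0]
ee_rot: [0.106, 0.994, 0.0, 0.0]
contact_force: [0.1, 0.6, 0.8]
gripper_width: 0.1
```

```bash
python3 look.py 5 wrist scene side
python3 - <<'E'
import pickle,cv2
d=pickle.load(open("d5.pkl","rb"))
im=d["scene"]["image"][200:350,200:400,::-1];cv2.imwrite("pics/s5c.png",cv2.resize(im,None,fx=4,fy=4,interpolation=2))
E
```

```text
6.1833 [683.57505342 -75.83630796  23.09164672] [-0.52840548 -0.97139126 -0.05315003] -0.31848799913020914 [ 0.12  0.68 -0.05  0.   -0.84 -1.91]
```

View pics/wrist5.png

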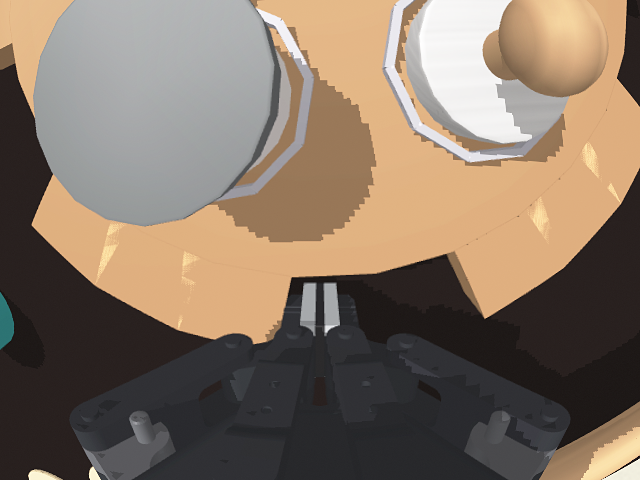

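View pics/s5c.png

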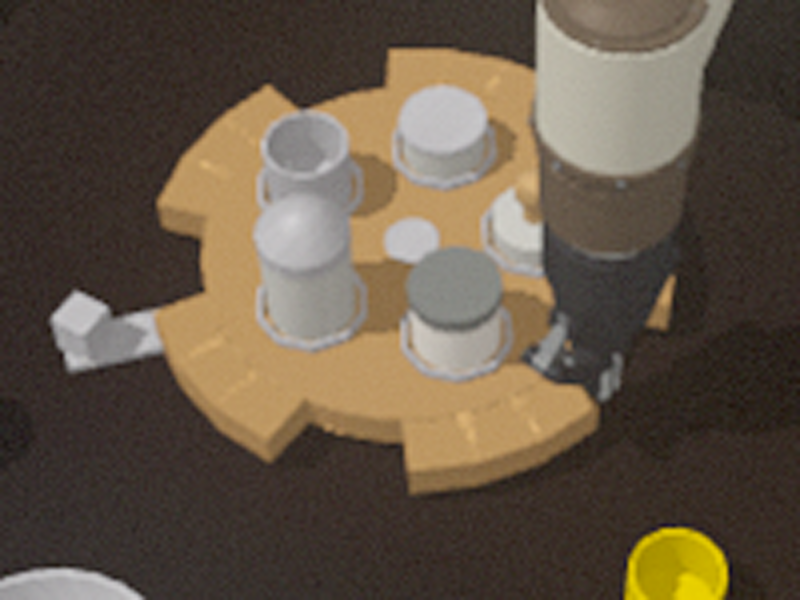

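```bash
cat > ang.py <<'E'
import pickle,cv2,numpy as np,sys
from h import *
d=pickle.load(open(f"d{sys.argv[1]}.pkl","rb"))
hub=np.array([531.6,-43.5])
for n,w in d.items():
  f=n=="wrist"
  m=cv2.inRange(cv2.cvtColor(w["image"],cv2.COLOR_RGB2HSV),(8,70,60),(25,255,255))
  for r in (146,152,158):
    s=[]
    for a in np.arange(0,360,.25):
      P=hub+r*np.array([np.cos(np.radians(a)),np.sin(np.radians(a))])
      q=proj(w,[*P,40],f).round().astype(int)
      s.append(m[q[1],q[0]]>0 if 0<=q[0]<640 and 0<=q[1]<480 else False)
    s=np.array(s,np.uint8); s=np.tile(s,3)
    s=cv2.morphologyEx(cv2.morphologyEx(s[None],cv2.MORPH_CLOSE,np.ones((1,25),np.uint8)),cv2.MORPH_OPEN,np.ones((1,25),np.uint8))[0]
    e=np.diff(s.astype(int));st=np.where(e==1)[0]*.25
    L=[]
    for b in st:
        if 360<=b<720:
            en=np.where(e==-1)[0]*.25;en=en[en>b][0];L.append((b-360,en-360,(b+en)/2-360))
    print(n,r,[f"{a:.1f}-{b:.1f} m{c:.1f}" for a,b,c in L])
E
python3 ang.py 0|grep -v side; python3 ang.py 5
```

```text
scene 146 ['9.5-76.8 m43.1', '87.2-223.0 m155.1', '233.2-356.0 m294.6']
scene 152 ['10.2-71.2 m40.8', '86.5-212.5 m149.5', '233.5-282.0 m257.8', '304.0-350.8 m327.4']
scene 158 ['11.0-223.0 m117.0', '233.8-350.5 m292.1']
wrist 146 ['16.2-62.5 m39.4', '87.5-97.2 m92.4', '106.0-134.5 m120.2', '161.8-207.2 m184.5', '233.2-280.5 m256.9', '305.8-350.2 m328.0']
wrist 152 ['16.8-62.2 m39.5', '87.8-96.8 m92.2', '106.5-134.2 m120.4', '161.8-207.0 m184.4', '233.8-267.5 m250.6', '306.0-350.0 m328.0']
wrist 158 ['17.0-62.0 m39.5', '88.5-96.5 m92.5', '107.5-134.0 m120.8', '162.0-206.5 m184.2', '234.2-259.0 m246.6', '306.0-350.0 m328.0']
wrist 146 ['9.5-55.5 m32.5', '298.5-343.5 m321.0']
wrist 152 ['9.8-55.0 m32.4', '299.0-343.0 m321.0']
wrist 158 ['10.5-53.0 m31.8', '299.2-342.8 m321.0']
scene 146 ['27.2-44.0 m35.6', '86.0-127.8 m106.9', '135.5-341.0 m238.2']
scene 152 ['28.5-50.0 m39.2', '86.0-205.2 m145.6', '216.2-274.0 m245.1', '296.8-343.2 m320.0']
scene 158 ['31.0-47.8 m39.4', '87.5-142.2 m114.9', '153.0-204.2 m178.6', '219.5-274.2 m246.9', '283.5-342.5 m313.0']
side 146 ['7.2-200.5 m103.9', '216.8-246.8 m231.8', '311.0-343.2 m327.1']
side 152 ['7.2-200.0 m103.6', '219.2-248.0 m233.6', '310.8-339.5 m325.1']
side 158 ['7.2-199.8 m103.5', '220.8-249.0 m234.9', '309.5-336.0 m322.8']
```

Emit:
step_arm(
  series=[
    [-0.001, -0.007, 0, 0, 0, -0.011],
    [-0.003, -0.013, 0, 0, 0, -0.022],
    [-0.005, -0.02, 0, 0, 0, -0.033],
    [-0.007, -0.026, 0, 0, 0, -0.044],
    [-0.008, -0.033, 0, 0, 0, -0.056],
    [-0.01, -0.039, 0, 0, 0, -0.067],
    [-0.013, -0.046, 0, 0, 0, -0.078],
    [-0.015, -0.052, 0, 0, 0, -0.089],
    [-0.017, -0.058, 0, 0, 0, -0.1],
    [-0.02, -0.065, 0, 0, 0, -0.111],
    [-0.022, -0.071, 0, 0, 0, -0.122],
    [-0.025, -0.077, 0, 0, 0, -0.133],
  ],
)

```text
clock: 7.18
position: [673.7, -106.7, 23.3]
ee_rot: [0.21, 0.978, 0.0, 0.0]
contact_force: [1.6, 1.2, -2.1]
gripper_width: -0.1
```

```bash
python3 look.py 6 wrist; python3 ang.py 6; python3 arc.py -24 12 13.5
```

```text
7.2333 [ 673.36583032 -107.13417323   23.31599611] [ 0.18481929  0.11951545 -0.49279843] 0.08533185075628948 [ 0.08  0.67 -0.07  0.   -0.84 -2.07]
wrist 146 ['286.5-331.2 m308.9', '357.5-403.2 m380.4']
wrist 152 ['286.8-330.8 m308.8', '357.8-402.8 m380.2']
wrist 158 ['287.0-330.8 m308.9', '358.2-401.0 m379.6']
-24.0 [[-0.003, -0.006, 0, 0, 0, -0.011], [-0.006, -0.012, 0, 0, 0, -0.022], [-0.009, -0.018, 0, 0, 0, -0.033], [-0.012, -0.024, 0, 0, 0, -0.044], [-0.015, -0.03, 0, 0, 0, -0.056], [-0.018, -0.036, 0, 0, 0, -0.067], [-0.022, -0.042, 0, 0, 0, -0.078], [-0.025, -0.048, 0, 0, 0, -0.089], [-0.029, -0.053, 0, 0, 0, -0.1], [-0.033, -0.059, 0, 0, 0, -0.111], [-0.037, -0.065, 0, 0, 0, -0.122], [-0.041, -0.07, 0, 0, 0, -0.133]]
-36.0 [[-0.005, -0.006, 0, 0, 0, -0.013], [-0.009, -0.012, 0, 0, 0, -0.025], [-0.014, -0.018, 0, 0, 0, -0.037], [-0.019, -0.024, 0, 0, 0, -0.05], [-0.024, -0.03, 0, 0, 0, -0.062], [-0.029, -0.035, 0, 0, 0, -0.075], [-0.034, -0.041, 0, 0, 0, -0.087], [-0.039, -0.046, 0, 0, 0, -0.1], [-0.045, -0.052, 0, 0, 0, -0.113], [-0.05, -0.057, 0, 0, 0, -0.125], [-0.056, -0.062, 0, 0, 0, -0.138], [-0.062, -0.067, 0, 0, 0, -0.15]]
```

Emit:
step_arm(
  series=[
    [-0.003, -0.006, 0, 0, 0, -0.011],
    [-0.006, -0.012, 0, 0, 0, -0.022],
    [-0.009, -0.018, 0, 0, 0, -0.033],
    [-0.012, -0.024, 0, 0, 0, -0.044],
    [-0.015, -0.03, 0, 0, 0, -0.056],
    [-0.018, -0.036, 0, 0, 0, -0.067],
    [-0.022, -0.042, 0, 0, 0, -0.078],
    [-0.025, -0.048, 0, 0, 0, -0.089],
    [-0.029, -0.053, 0, 0, 0, -0.1],
    [-0.033, -0.059, 0, 0, 0, -0.111],
    [-0.035, -0.062, 0, 0, 0, -0.117],
    [-0.037, -0.065, 0, 0, 0, -0.122],
  ],
)

```text
clock: 8.23
position: [658.9, -132.6, 23.4]
ee_rot: [0.302, 0.953, 0.0, 0.0]
contact_force: [1.0, 1.8, -1.3]
gripper_width: -0.1
```

```bash
python3 look.py 7 wrist; python3 ang.py 7; python3 look.py 7b wrist side; python3 ang.py 7b
```

```text
8.2833 [ 658.71481306 -132.76125679   23.34865502] [ 1.12767136  0.30747215 -0.5407924 ] 0.25059835606520114 [ 0.04  0.66 -0.1   0.   -0.82 -2.23]
wrist 146 ['275.2-320.2 m297.8', '346.2-392.2 m369.2']
wrist 152 ['275.8-319.8 m297.8', '346.8-391.8 m369.2']
wrist 158 ['276.0-319.5 m297.8', '347.2-390.0 m368.6']
8.3833 [ 658.68786519 -132.69194312   23.35624647] [ 0.06155407 -0.42094942 -1.06885263] 0.11653902597298049 [ 0.04  0.66 -0.09  0.   -0.82 -2.23]
wrist 146 ['275.0-320.0 m297.5', '346.0-392.2 m369.1']
wrist 152 ['275.5-319.8 m297.6', '346.5-391.8 m369.1']
wrist 158 ['275.8-319.2 m297.5', '347.2-389.8 m368.5']
side 146 ['189.2-234.8 m212.0', '261.8-273.0 m267.4', '298.8-319.8 m309.2', '345.2-538.0 m441.6']
side 152 ['190.8-235.5 m213.1', '298.0-318.8 m308.4', '344.5-537.8 m441.1']
side 158 ['53.8-177.5 m115.6', '192.0-237.0 m214.5', '297.5-316.2 m306.9', '345.5-404.2 m374.9']
```

Emit:
step_arm(
  series=[
    [-0.003, -0.004, 0, 0, 0, -0.007],
    [-0.005, -0.007, 0, 0, 0, -0.013],
    [-0.007, -0.009, 0, 0, 0, -0.018],
    [-0.008, -0.011, 0, 0, 0, -0.022],
    [-0.008, -0.011, 0, 0, 0, -0.022],
    [-0.008, -0.011, 0, 0, 0, -0.022],
    [-0.008, -0.011, 0, 0, 0, -0.022],
  ],
)

```text
clock: 8.97
position: [655.7, -136.9, 23.3]
ee_rot: [0.318, 0.948, -0.0, -0.0]
contact_force: [1.0, -0.7, 0.3]
gripper_width: -0.3
```

```bash
python3 look.py 8 wrist; python3 ang.py 8
```

```text
9.0167 [ 655.66409641 -136.87546149   23.33795866] [ 1.1416788  -0.60948328  0.40196975] -0.07065893398051318 [ 0.04  0.65 -0.1   0.   -0.82 -2.25]
wrist 146 ['273.2-318.2 m295.8', '344.2-390.0 m367.1']
wrist 152 ['273.5-317.8 m295.6', '344.8-390.0 m367.4']
wrist 158 ['273.8-317.5 m295.6', '345.2-387.8 m366.5']
```

Shaker now at ≈223.5° against the pointer's 223.3°. Backing off the wall, then up and out.

Emit:
step_arm(
  series=[
    [0.01, 0.014, 0, 0, 0, 0],
    [0.022, 0.03, 0, 0, 0, 0],
    [0.032, 0.045, 0, 0, 0, 0],
    [0.032, 0.045, 0, 0, 0, 0],
    [0.032, 0.045, 0.05, 0, 0, 0],
    [0.032, 0.045, 0.12, 0, 0, 0],
    [0.032, 0.045, 0.2, 0, 0, 0],
    [0.032, 0.045, 0.3, 0, 0, 0],
    [0.032, 0.045, 0.4, 0, 0, 0],
    [0.032, 0.045, 0.5, 0, 0, 0],
    [0.032, 0.045, 0.55, 0, 0, 0],
    [0.032, 0.045, 0.55, 0, 0, 0],
  ],
)

```text
clock: 10.02
position: [671.2, -119.0, 251.0]
ee_rot: [0.318, 0.948, 0.001, 0.006]
contact_force: [0.6, 0.2, 0.6]
gripper_width: 0.1
```

```bash
python3 look.py 9 wrist scene side; python3 ang.py 9
```

```text
10.1667 [ 667.95702097 -118.36105209  242.51178444] [-0.38121503  0.27607984  0.18129991] 0.1045912164615741 [ 0.06  0.47  0.17 -0.   -1.27 -2.28]
wrist 146 ['55.8-70.5 m63.1', '221.8-247.8 m234.8', '273.2-318.5 m295.9', '345.0-390.0 m367.5']
wrist 152 ['55.8-70.2 m63.0', '214.2-247.2 m230.8', '273.8-318.2 m296.0', '345.5-390.0 m367.8']
wrist 158 ['56.2-70.0 m63.1', '213.0-246.8 m229.9', '273.8-318.0 m295.9', '346.0-389.5 m367.8']
scene 146 ['51.5-64.2 m57.9', '150.8-180.0 m165.4', '190.5-392.5 m291.5']
scene 152 ['52.0-64.2 m58.1', '108.5-115.5 m112.0', '128.5-182.8 m155.6', '193.8-252.8 m223.2', '263.0-318.0 m290.5', '334.5-391.0 m362.8']
scene 158 ['52.5-62.8 m57.6', '107.0-114.0 m110.5', '129.2-322.8 m226.0', '341.0-400.8 m370.9']
side 146 ['187.5-233.5 m210.5', '297.8-325.2 m311.5', '341.5-536.5 m439.0']
side 152 ['187.5-235.5 m211.5', '296.8-323.0 m309.9', '342.5-535.5 m439.0']
side 158 ['53.8-176.0 m114.9', '189.2-237.0 m213.1', '296.0-321.0 m308.5', '343.8-402.8 m373.2']
```

View pics/wrist9.png

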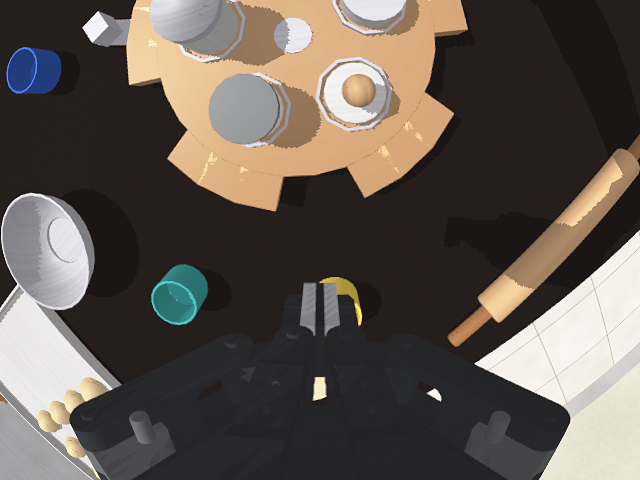

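View pics/scene9.png

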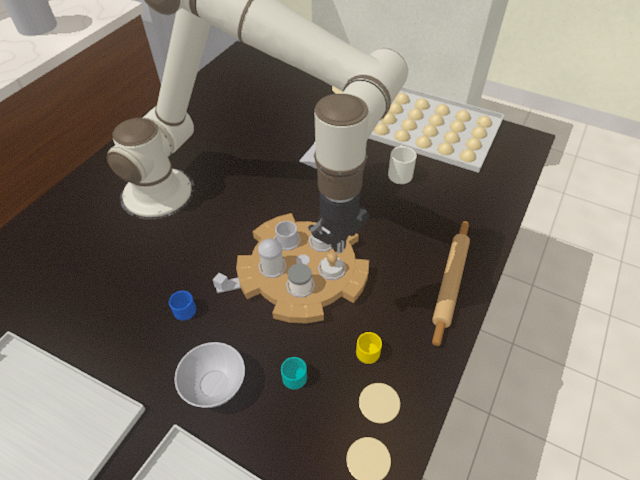

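Emit:
step_arm(
  series=[
    [0, 0, 0, 0, 0, 0],
    [0, 0, 0, 0, 0, 0],
    [0, 0, 0, 0, 0, 0],
    [0, 0, 0, 0, 0, 0],
    [0, 0, 0, 0, 0, 0],
    [0, 0, 0, 0, 0, 0],
  ],
)

```text
clock: 10.67
position: [668.6, -118.8, 243.0]
ee_rot: [0.318, 0.948, -0.0, -0.0]
contact_force: [0.1, 0.3, 0.5]
gripper_width: 0.1
```

```bash
python3 look.py 10 wrist side scene; python3 ang.py 10 | grep wrist
python3 - <<'E'
import pickle,cv2,numpy as np
from h import *
d=pickle.load(open("d10.pkl","rb"))
for n,b in [("side",(330,160,110,100)),("scene",(200,220,120,90))]:
    x,y,ww,h=b;im=d[n]["image"][y:y+h,x:x+ww,::-1];cv2.imwrite(f"pics/{n}10c.png",cv2.resize(im,None,fx=6,fy=6,interpolation=2))
E
```

```text
10.8167 [ 668.58296314 -118.78477808  243.28994335] [ 1.16741493 -0.94852524 -0.15669766] -0.4659887860310159 [ 0.06  0.47  0.18  0.   -1.28 -2.28]
wrist 146 ['55.8-71.8 m63.8', '222.2-247.8 m235.0', '273.2-318.8 m296.0', '345.2-390.2 m367.8']
wrist 152 ['56.0-71.2 m63.6', '217.2-247.2 m232.2', '273.5-318.0 m295.8', '345.5-389.8 m367.6']
wrist 158 ['56.5-71.0 m63.8', '212.0-246.8 m229.4', '273.5-317.8 m295.6', '345.8-389.8 m367.8']
```

View pics/scene10c.png

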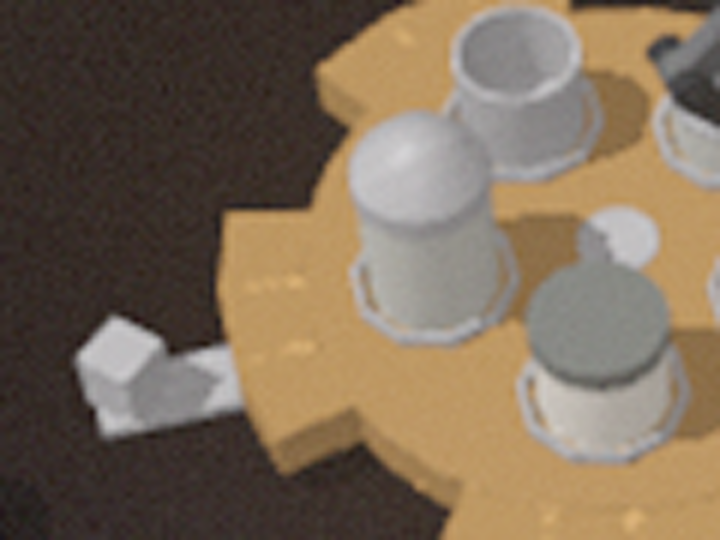

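View pics/side10c.png

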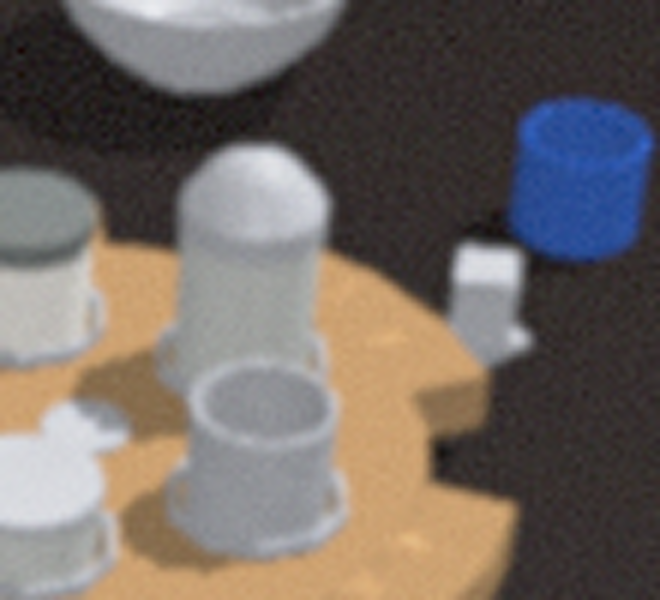

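Run:
```python
import pickle,numpy as np
from h import *
d=pickle.load(open("d10.pkl","rb"))
s=d["scene"];hub=pt(s,(200+620/6,220+238/6),43,0);P=pt(s,(200+120/6,220+350/6),40,0);c=pt(s,(200+435/6,220+277/6),44,0)
print(hub,P,c);v=(P-hub)/np.hypot(*(P-hub));w=c-hub;print(np.hypot(*(P-hub)),w@v,v[0]*w[1]-v[1]*w[0])
from bench import arm
print(arm.job_done())
```

```text
[531.98477893 -41.53597268] [ 375.52615918 -190.30746687] [473.43044675 -97.68020931]
215.89871972536153 81.12133313653128 0.338280282387295
the job is handed in; nothing more can be done
None
```

The flour shaker is now at the front, in line with the pointer. I put the shut fingers into the rim notch between the jar and the stamp, swept about 105° clockwise by pushing its side wall, backed off the wall and lifted clear. I handed the job in at about 10.8 s of the 51 s allowed.

- **Alignment, wrist view:** the disc's rim edges put the shaker at about 223.8°, against 223.3° for the pointer. That is under 1 mm off the line.
- **Alignment, scene view:** an independent check put the shaker 81 mm out from the axis and 0.3 mm off the line. The pointer measured 216 mm from the axis, against the stated 215 mm.
- **At rest and clear:** two wrist pictures 0.65 s apart agreed on the disc angle to within about 0.2°. The hand is 243 mm up, and force readings were at noise level.
- **Things on the disc:** all five looked upright in their seats, though the hand partly hid the stamp and tub in the last scene view.
- **Bystanders:** the bowl and mug looked unmoved in the pictures. The scraper was partly hidden by the arm, and I did not measure any of the three afterwards. No move went near them.

One disagreement: rim-edge readings from the side and scene views were unreliable, because other wood and disc edges merged in the colour mask. I used the wrist view for the disc angle instead.

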